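Restock the filter crate

ROBOT

A 6-joint arm with a two-finger parallel gripper is mounted at the origin on the work surface. World frame = base frame: x ahead of the robot, y to its left, z up, the work surface at z = 0. Lengths are in m, angles in rad, forces in N, time in s.
With the tool pointing down it reaches from about 0.425 to 0.95 m from the base axis. Payload 3.5 kg.
Tool frame: the origin (TCP) lies at the very end of the fingers, on their centre line; the grasp point (between the pads) lies 19 mm behind it (ctrl.grip_point_offset is the distance from the TCP to the grasp point, in m); z points along the fingers, y is the line along which they close (so a half turn about z gives the same grasp; the last joint's range is limited). The gripper opens to 85 mm and grips with 20 to 120 N. Pads are 22 mm wide; open, the fingers measure 114 mm over their backs; the gripper's body (76 mm by 85 mm) begins 54 mm behind the grasp point. The pads swing forward as they close: fully open they stand 13 mm farther back than shut.
Start: joints at [-1.262, 0.286, 1.577, -0, 1.279, -0.15], TCP at [0.299, -0.605, 0.199] pointing down, gripper open.
Joint ranges: [-2.77, 2.77], [-0.9, 2.22], [0.21, 2.48], [-1.53, 4.67], [0.24, 2.81], [-2.84, 2.84]. Speed limits (rad/s): [2.79, 2.79, 3.14, 3.14, 3.14, 3.14].

INTERFACE

Orientations are given as a unit quaternion [x, y, z, w].
In Python, from plant import ctrl gives the robot as it stands. The module is installed in compiled form; this text tells all that it offers.
- The arm moves only by the shell command python3 -m pendant 'ROWS' [OPENING] [FORCE]. ROWS is JSON, a list of rows, each an object of numbers: "dx", "dy", "dz": the shift along the tool's x, y, z in cm; "twist": the turn about the tool's z in degrees. A call has 1 to 10 rows; each row is the pose to reach, as a shift and turn from the pose commanded when the call began, along the tool's axes at that moment; what a row does not reach only later rows make up. A row lasts 1/8 s, in which the tool goes at most 62.5 mm and 10.7 degrees, less where a joint would pass 70% of its speed; a pose out of reach is approached as far as the arm can. A call with a gripper value outside its range is refused whole. OPENING is the opening in per cent of the stroke, from 0 (shut) to 100 (fully open), set as the call begins (- or left out, the last holds). The fingers move at their own pace and stop on an object; FORCE is the grip in N (left out, the last holds). Time passes only in rows, so rows that repeat a pose let the fingers close. It gives the time, the measured TCP pose, the force, the opening and the grip force at its end, in the units of the state.
- ctrl.get_state(): the state, without advancing time (a new reading comes with each control period).
- ctrl.read_camera(name): name is "scene" or "top"; returns a dict with "img" (480x640x3 uint8, red, green, blue), "depth" (480x640 float32, m along the optical axis (not along the pixel's ray), 0 where there is no reading), "camera_matrix" (3x3 intrinsics, pixels), "xyz" and "rotation" of the camera in the world. Camera axes: x right, y up, looking along -z (the intrinsics and any distortion apply to the point x, -y, -z); pixel columns grow to the right and rows downward; lengths in m; the calibration is good to about 2 mm. A picture is of the moment at which its call begins.
- ctrl.sign_off(): hands the job in; it is judged then, once.
The state is a dict: "time": time; "qpos": joint angles; "dq": joint speeds; "joint_efforts": joint torques, N m; "eef_pos": TCP position; "tcp_rot": TCP orientation; "contact_force": force on the tool from outside, world axes, zero at the start; "wrist_torque": the same for the moment, N m; "opening": opening from 0.0 (shut) to 1.0 (fully open); "finger_force": force on a finger pad.
Only numpy, scipy, OpenCV 4.12 (cv2) and the standard library are available. Lean on these libraries where they do the work, as an engineer would, in place of code of your own. Each camera call takes 0.05 s, during which the arm holds its last target. There are 200 camera calls.

TASK

Fill the empty pockets of the grey crate with the three white spare filter cartridges from the mat, one in each, standing upright on the pocket's floor; set them down, do not drop them. Leave pockets that already hold something as they are, leave the brown used cartridge where it stands, and do not knock over or shove the other things.

Things in the scene. Friction and masses are not known exactly. Their poses are not given: they have to be found in the camera images.
- spare_0: a spare filter cartridge, upright: white cylinder 50 mm in diameter and 90 mm tall with two blue bands, topped by a plain round blue neck 22 mm in diameter and 40 mm long (130 mm in all), about 0.13 to 0.25 kg. Origin: centre of the underside, z up along the axis. Stands on the 3 mm thick black bench mat; a slim dropper bottle stands close beside it, on any side.
- spare_1: a spare filter cartridge, upright: white cylinder 50 mm in diameter and 90 mm tall with two blue bands, topped by a plain round blue neck 22 mm in diameter and 40 mm long (130 mm in all), about 0.13 to 0.25 kg. Origin: centre of the underside, z up along the axis. Stands on the 3 mm thick black bench mat; a slim dropper bottle stands close beside it, on any side.
- spare_2: a spare filter cartridge, upright: white cylinder 50 mm in diameter and 90 mm tall with two blue bands, topped by a plain round blue neck 22 mm in diameter and 40 mm long (130 mm in all), about 0.13 to 0.25 kg. Origin: centre of the underside, z up along the axis. Stands on the 3 mm thick black bench mat.
- stocked_0: a filter cartridge, upright: white cylinder 50 mm in diameter and 90 mm tall with two blue bands, topped by a plain round blue neck 22 mm in diameter and 40 mm long (130 mm in all), about 0.13 to 0.25 kg. Origin: centre of the underside, z up along the axis. Already stands in one of the crate's pockets.
- stocked_1: a filter cartridge, upright: white cylinder 50 mm in diameter and 90 mm tall with two blue bands, topped by a plain round blue neck 22 mm in diameter and 40 mm long (130 mm in all), about 0.13 to 0.25 kg. Origin: centre of the underside, z up along the axis. Already stands in one of the crate's pockets.
- stocked_2: a filter cartridge, upright: white cylinder 50 mm in diameter and 90 mm tall with two blue bands, topped by a plain round blue neck 22 mm in diameter and 40 mm long (130 mm in all), about 0.13 to 0.25 kg. Origin: centre of the underside, z up along the axis. Already stands in one of the crate's pockets.
- stocked_3: a filter cartridge, upright: white cylinder 50 mm in diameter and 90 mm tall with two blue bands, topped by a plain round blue neck 22 mm in diameter and 40 mm long (130 mm in all), about 0.13 to 0.25 kg. Origin: centre of the underside, z up along the axis. Already stands in one of the crate's pockets.
- used: a used cartridge standing on the mat: the same shape and size as the spares, but brown with black bands and neck. Origin: centre of the underside.
- jar: amber jar with a black cap, 42 mm in diameter and 75 mm tall, that stands in one of the crate's pockets. Origin: centre of the underside.
- dropper_0: slim yellow dropper bottle with a white cap, loose and upright on the mat, 24 mm in diameter and 115 mm tall, its axis 48 mm from that of spare_0. Origin: centre of the underside.
- dropper_1: slim green dropper bottle with a white cap, loose and upright on the mat, 24 mm in diameter and 115 mm tall, its axis 48 mm from that of spare_1. Origin: centre of the underside.
- fitting: small brass pipe fitting, loose on the mat, 28 mm in diameter and 34 mm tall. Origin: centre of the underside.
- tape: white tape roll, loose, lying flat on the bench beyond the crate or mat, 54 mm across and 16 mm high. Origin: centre of the underside.
- screwdriver: red-handled screwdriver, loose, lying on the bench beyond the crate or mat, about 200 mm long along its x axis, under 35 mm high.
- housing: blue filter housing with a black collar, fixed upright on the bench just beyond the gap between crate and mat: 116 mm across at the collar, 195 mm tall. Origin: centre of the underside. A pump (115 mm tall) and a black power box (70 mm) are fixed at the bench's left and right edges, and a steel stand 123 mm tall at the back.
- crate: grey open crate fixed on the bench, 144 mm (its x) by 284 mm (its y), walls and dividers 4 mm thick and 65 mm tall, floor 4 mm thick; two rows of four square pockets 66 mm wide at 70 mm pitch. It lies to the left or to the right of the robot's centre line, the mat on the other side. Origin: centre of the underside.
- pocket_0 (a point): centre of the floor of crate pocket 0 (floor top, 4 mm above the bench; z up, x and y along the crate's sides). Four pockets hold a stocked cartridge, one the jar, three are empty; which is which changes.
- pocket_1 (a point): centre of the floor of crate pocket 1 (floor top, 4 mm above the bench; z up, x and y along the crate's sides). Four pockets hold a stocked cartridge, one the jar, three are empty; which is which changes.
- pocket_2 (a point): centre of the floor of crate pocket 2 (floor top, 4 mm above the bench; z up, x and y along the crate's sides). Four pockets hold a stocked cartridge, one the jar, three are empty; which is which changes.
- pocket_3 (a point): centre of the floor of crate pocket 3 (floor top, 4 mm above the bench; z up, x and y along the crate's sides). Four pockets hold a stocked cartridge, one the jar, three are empty; which is which changes.
- pocket_4 (a point): centre of the floor of crate pocket 4 (floor top, 4 mm above the bench; z up, x and y along the crate's sides). Four pockets hold a stocked cartridge, one the jar, three are empty; which is which changes.
- pocket_5 (a point): centre of the floor of crate pocket 5 (floor top, 4 mm above the bench; z up, x and y along the crate's sides). Four pockets hold a stocked cartridge, one the jar, three are empty; which is which changes.
- pocket_6 (a point): centre of the floor of crate pocket 6 (floor top, 4 mm above the bench; z up, x and y along the crate's sides). Four pockets hold a stocked cartridge, one the jar, three are empty; which is which changes.
- pocket_7 (a point): centre of the floor of crate pocket 7 (floor top, 4 mm above the bench; z up, x and y along the crate's sides). Four pockets hold a stocked cartridge, one the jar, three are empty; which is which changes.

How it is judged:
At the end, for the whole second after the job is handed in: Each spare stands in a pocket: underside within 14 mm of the pocket's centre and 6 mm of its floor, tilted under 0.15 rad, at rest; the stocked cartridges and the jar are within 20 mm, and the used cartridge, droppers, fitting, tape and screwdriver within 30 mm, of where they started (((horizontal distance between spare_0 and pocket_0 below 0.014 m and z of spare_0 in the frame of pocket_0 between -0.004 and 0.006 m) or (horizontal distance between spare_0 and pocket_1 below 0.014 m and z of spare_0 in the frame of pocket_1 between -0.004 and 0.006 m) or (horizontal distance between spare_0 and pocket_2 below 0.014 m and z of spare_0 in the frame of pocket_2 between -0.004 and 0.006 m) or (horizontal distance between spare_0 and pocket_3 below 0.014 m and z of spare_0 in the frame of pocket_3 between -0.004 and 0.006 m) or (horizontal distance between spare_0 and pocket_4 below 0.014 m and z of spare_0 in the frame of pocket_4 between -0.004 and 0.006 m) or (horizontal distance between spare_0 and pocket_5 below 0.014 m and z of spare_0 in the frame of pocket_5 between -0.004 and 0.006 m) or (horizontal distance between spare_0 and pocket_6 below 0.014 m and z of spare_0 in the frame of pocket_6 between -0.004 and 0.006 m) or (horizontal distance between spare_0 and pocket_7 below 0.014 m and z of spare_0 in the frame of pocket_7 between -0.004 and 0.006 m)) and angle between each of spare_0, spare_1, spare_2's own z axis and vertical below 0.15 rad and linear speed of each of spare_0, spare_1, spare_2 below 0.02 m/s and ((horizontal distance between spare_1 and pocket_0 below 0.014 m and z of spare_1 in the frame of pocket_0 between -0.004 and 0.006 m) or (horizontal distance between spare_1 and pocket_1 below 0.014 m and z of spare_1 in the frame of pocket_1 between -0.004 and 0.006 m) or (horizontal distance between spare_1 and pocket_2 below 0.014 m and z of spare_1 in the frame of pocket_2 between -0.004 and 0.006 m) or (horizontal distance between spare_1 and pocket_3 below 0.014 m and z of spare_1 in the frame of pocket_3 between -0.004 and 0.006 m) or (horizontal distance between spare_1 and pocket_4 below 0.014 m and z of spare_1 in the frame of pocket_4 between -0.004 and 0.006 m) or (horizontal distance between spare_1 and pocket_5 below 0.014 m and z of spare_1 in the frame of pocket_5 between -0.004 and 0.006 m) or (horizontal distance between spare_1 and pocket_6 below 0.014 m and z of spare_1 in the frame of pocket_6 between -0.004 and 0.006 m) or (horizontal distance between spare_1 and pocket_7 below 0.014 m and z of spare_1 in the frame of pocket_7 between -0.004 and 0.006 m)) and ((horizontal distance between spare_2 and pocket_0 below 0.014 m and z of spare_2 in the frame of pocket_0 between -0.004 and 0.006 m) or (horizontal distance between spare_2 and pocket_1 below 0.014 m and z of spare_2 in the frame of pocket_1 between -0.004 and 0.006 m) or (horizontal distance between spare_2 and pocket_2 below 0.014 m and z of spare_2 in the frame of pocket_2 between -0.004 and 0.006 m) or (horizontal distance between spare_2 and pocket_3 below 0.014 m and z of spare_2 in the frame of pocket_3 between -0.004 and 0.006 m) or (horizontal distance between spare_2 and pocket_4 below 0.014 m and z of spare_2 in the frame of pocket_4 between -0.004 and 0.006 m) or (horizontal distance between spare_2 and pocket_5 below 0.014 m and z of spare_2 in the frame of pocket_5 between -0.004 and 0.006 m) or (horizontal distance between spare_2 and pocket_6 below 0.014 m and z of spare_2 in the frame of pocket_6 between -0.004 and 0.006 m) or (horizontal distance between spare_2 and pocket_7 below 0.014 m and z of spare_2 in the frame of pocket_7 between -0.004 and 0.006 m)) and distance of each of stocked_0, stocked_1, stocked_2, stocked_3, jar from where it was at the start of the episode below 0.02 m and distance of each of used, dropper_0, dropper_1, fitting, tape, screwdriver from where it was at the start of the episode below 0.03 m); the robot touches nothing.
It fails at once if a stocked cartridge or the jar is taken out or shifted by more than 20 mm, or tipped by more than 0.4 rad (distance of any of stocked_0, stocked_1, stocked_2, stocked_3, jar from where it was at the start of the episode above 0.02 m or angle between any of stocked_0, stocked_1, stocked_2, stocked_3, jar's own z axis and vertical above 0.4 rad).
It fails at once if the used cartridge, a dropper bottle or the fitting is moved by more than 30 mm or knocked over (distance of any of used, dropper_0, dropper_1, fitting from where it was at the start of the episode above 0.03 m or angle between any of used, dropper_0, dropper_1, fitting's own z axis and vertical above 0.5 rad).
It fails at once if the tape roll or the screwdriver is moved by more than 30 mm (distance of any of tape, screwdriver from where it was at the start of the episode above 0.03 m).
It fails at once if a spare is dropped (out of the fingers and faster than 0.6 m/s) or knocked over ((linear speed of spare_0 above 0.6 m/s and contact force between spare_0 and the fingers below 0.01 N) or (linear speed of spare_1 above 0.6 m/s and contact force between spare_1 and the fingers below 0.01 N) or (linear speed of spare_2 above 0.6 m/s and contact force between spare_2 and the fingers below 0.01 N) or angle between any of spare_0, spare_1, spare_2's own z axis and vertical above 1 rad).
It also fails if it takes over 72 s, if anything falls off the work surface, if the arm or the gripper's body presses on something with over 40 N, if the wrist force passes 120 N, or if a joint passes its speed limit or range.

## Working session

There is one attempt and no reset: what is moved stays moved. The work goes in short steps, Python scripts to look and compute and a shell command to move; the robot and the scene stay as the last step left them, time stands still between calls to the robot, and variables do not carry over. Pictures are saved under pics/ and viewed, at most 10 in all, crops included, and the job is handed in when it is done.

```bash
mkdir -p pics
cat > h.py <<'E'
import numpy as np,cv2
from plant import ctrl
def cam(n,save=None):
    c=ctrl.read_camera(n)
    if save: cv2.imwrite('pics/'+save,c['img'][:,:,::-1])
    return c
def ray(c,u,v):
    K=np.array(c['camera_matrix']);R=np.array(c['rotation'])
    if R.shape!=(3,3):
        from scipy.spatial.transform import Rotation as Ro
        R=Ro.from_quat(R).as_matrix()
    d=np.linalg.inv(K)@np.array([u,v,1.]); return np.array(c['xyz']),R@np.array([d[0],-d[1],-d[2]])
def onz(c,u,v,z):
    o,d=ray(c,u,v); return o+d*(z-o[2])/d[2]
def cloud(c):
    K=np.array(c['camera_matrix']);R=np.array(c['rotation'])
    if R.shape!=(3,3):
        from scipy.spatial.transform import Rotation as Ro
        R=Ro.from_quat(R).as_matrix()
    v,u=np.mgrid[0:480,0:640]; D=c['depth']
    P=np.stack([(u-K[0,2])/K[0,0]*D,-(v-K[1,2])/K[1,1]*D,-D],-1)
    P=P@R.T+np.array(c['xyz']); P[D<=0]=np.nan
    return P
E
python3 - <<'E'
from h import *
for n in('top','scene'):
    c=cam(n,n+'0.png'); print(n,c['camera_matrix'],c['xyz'],c['rotation'],[k for k in c],(c['depth']>0).mean())
print(ctrl.get_state())
E
```

```text
top [[499.26648365   0.         318.87377863]
 [  0.         499.26648365 236.2686261 ]
 [  0.           0.           1.        ]] [0.40121938 0.009137   1.15944455] [-0.06413213  0.07524769  0.70864934 -0.6985993 ] ['img', 'depth', 'camera_matrix', 'xyz', 'rotation'] 0.9961458333333333
scene [[496.26450728   0.         326.55936299]
 [  0.         496.26450728 239.27971135]
 [  0.           0.           1.        ]] [ 1.15386675 -0.25108522  0.70030876] [0.30163613 0.19521501 0.50184954 0.78679971] ['img', 'depth', 'camera_matrix', 'xyz', 'rotation'] 0.9960611979166667
{'time': 0.1, 'qpos': array([-1.26196539e+00,  2.87124248e-01,  1.57804494e+00, -3.87721670e-05,
        1.27859740e+00, -1.49995404e-01]), 'dq': array([ 0.00089621, -0.00266939, -0.00201551,  0.00029351, -0.00071872,
        0.00136853]), 'joint_efforts': array([ 1.93234082e-03, -4.07290113e+01, -2.93700331e+01, -1.35316618e-04,
        3.36457037e-03,  5.20750536e-07]), 'eef_pos': array([ 0.29876856, -0.60453073,  0.19744636]), 'tcp_rot': array([ 9.73798161e-01,  2.27411432e-01, -1.04733531e-04, -1.08206825e-03]), 'contact_force': array([-0.17257505, -0.08852996, -0.6411975 ]), 'wrist_torque': array([ 0.02241434,  0.01089378, -0.00540226]), 'finger_force': 0.0, 'opening': 1.0040662002816494}
```

View pics/top0.png

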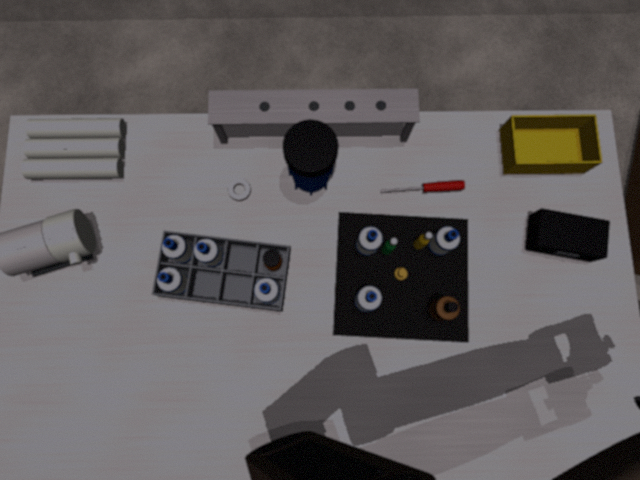

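View pics/scene0.png

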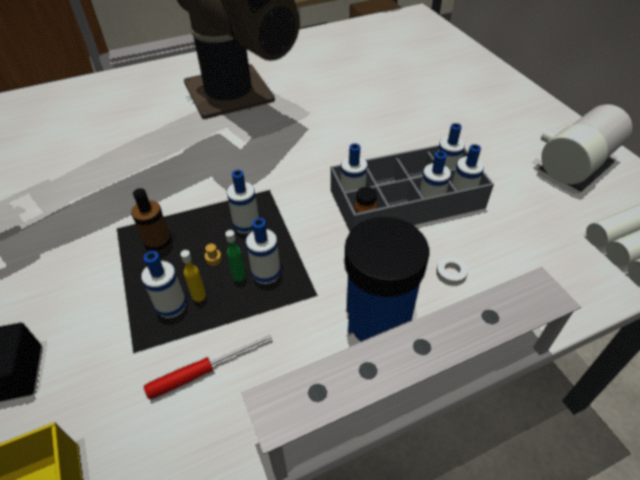

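The top view shows the crate on the left with empty pockets near pixels (240,257), (207,285) and (238,290). The spares are at (370,240), (447,240) and (369,298) and the used cartridge is at (446,307). The droppers are at (390,244) and (425,240), and the fitting is at (401,273). The scene view agrees with this.

Run:
```python
from h import *
c=cam('top');P=cloud(c);Z=P[...,2]
v,u=np.mgrid[0:480,0:640]
def blobs(lo,hi,roi,name,mn=8):
    m=((Z>lo)&(Z<hi)&(u>roi[0])&(u<roi[1])&(v>roi[2])&(v<roi[3])).astype(np.uint8)
    n,l,s,ce=cv2.connectedComponentsWithStats(m)
    for i in range(1,n):
        if s[i,4]>=mn:
            q=P[l==i]; a,b=q[:,:2].min(0),q[:,:2].max(0)
            print(name,ce[i].round(),s[i,4],'med',np.median(q,0).round(4),'mid',((a+b)/2).round(4),'ext',(b-a).round(3),'rgb',np.median(c['img'][l==i],0))
blobs(.122,.145,(145,300,220,320),'neck')
blobs(.122,.145,(330,480,205,345),'neckmat')
blobs(.105,.122,(330,480,205,345),'drop')
blobs(.03,.045,(330,480,205,345),'fit')
blobs(.07,.083,(145,300,220,320),'jar')
m=(Z>.05)&(Z<.068)&(u>145)&(u<300)&(v>220)&(v<320)&(c['img'].astype(int).max(2)<130)
r=cv2.minAreaRect(P[m][:,:2].astype(np.float32));print(r)
print('bench z',np.nanmedian(Z[320:335,180:230]),'mat',np.nanmedian(Z[320:330,380:410]))
B=cv2.boxPoints(r);print(B)
```

```text
neck [168. 243.] 103 med [0.5958 0.3048 0.134 ] mid [0.5968 0.306 ] ext [0.021 0.021] rgb [19. 38. 80.]
neck [201. 247.] 98 med [0.5864 0.2362 0.1346] mid [0.5869 0.2368] ext [0.021 0.021] rgb [22.  43.5 84.5]
neck [163. 277.] 102 med [0.525  0.3118 0.1343] mid [0.5251 0.3131] ext [0.021 0.02 ] rgb [22.  44.  84.5]
neck [264. 288.] 94 med [0.4995 0.1055 0.1348] mid [0.4997 0.1059] ext [0.02 0.02] rgb [27.  47.5 92. ]
neckmat [452. 234.] 91 med [ 0.6071 -0.2887  0.1338] mid [ 0.6075 -0.2895] ext [0.02  0.022] rgb [17. 36. 75.]
neckmat [372. 235.] 91 med [ 0.6075 -0.1201  0.1339] mid [ 0.6089 -0.1207] ext [0.02  0.021] rgb [20. 42. 80.]
neckmat [371. 296.] 94 med [ 0.4799 -0.1132  0.1339] mid [ 0.4802 -0.1136] ext [0.021 0.021] rgb [27. 48. 88.]
neckmat [452. 307.] 103 med [ 0.4553 -0.2782  0.134 ] mid [ 0.4558 -0.2786] ext [0.021 0.022] rgb [18. 17. 18.]
drop [448. 238.] 28 med [ 0.6019 -0.2828  0.115 ] mid [ 0.6065 -0.2878] ext [0.021 0.016] rgb [23. 28. 37.]
drop [428. 236.] 39 med [ 0.6077 -0.2414  0.1179] mid [ 0.6079 -0.242 ] ext [0.012 0.014] rgb [105. 106. 110.]
drop [369. 239.
[... 1259 characters left out ...]
19 0.004] rgb [29. 31. 38.]
jar [271. 258.] 222 med [0.5701 0.0958 0.0796] mid [0.5699 0.097 ] ext [0.037 0.037] rgb [23. 21. 22.]
jar [181. 256.] 15 med [0.577  0.2915 0.0758] mid [0.5789 0.2938] ext [0.014 0.021] rgb [35. 35. 39.]
jar [215. 258.] 12 med [0.5723 0.2172 0.0748] mid [0.573  0.2189] ext [0.014 0.012] rgb [34.  35.5 41. ]
jar [181. 282.] 19 med [0.5204 0.2897 0.0752] mid [0.5224 0.2921] ext [0.028 0.006] rgb [30. 32. 38.]
((0.5483236312866211, 0.2077375203371048), (0.2851064205169678, 0.14507177472114563), 82.3360595703125)
bench z 0.0004188608758652901 mat 0.0040987414288233825
[[0.45742443 0.07613125]
 [0.60120034 0.05678412]
 [0.63922286 0.3393438 ]
 [0.49544692 0.35869092]]
```

```bash
cat > t.py <<'E'
import sys
from h import *
from scipy.spatial.transform import Rotation as Ro
s=ctrl.get_state();R=Ro.from_quat(s['tcp_rot']).as_matrix()
p=s['eef_pos'];yaw=np.degrees(np.arctan2(R[1,0],R[0,0]))
print('t',s['time'],'tcp',p.round(4),'yaw',yaw.round(2),'tilt',np.degrees(np.arccos(-R[2,2])).round(2),'q6',s['qpos'][5].round(2),'open',round(s['opening'],3),'ff',round(s['finger_force'],1))
for a in sys.argv[1:]:
    t=np.array(eval(a),float); print(a,'shift cm',(R.T@(t-p)*100).round(2))
print('twist to yaw90',round(yaw-90,2))
E
python3 t.py .6073,-.289,.2 .6073,-.289,.098
```

```text
t 0.15 tcp [ 0.2988 -0.6046  0.1976] yaw 26.29 tilt 0.11 q6 -0.15 open 1.004 ff 0.0
.6073,-.289,.2 shift cm [ 41.64 -14.63  -0.2 ]
.6073,-.289,.098 shift cm [ 41.64 -14.62  10.  ]
twist to yaw90 -63.71
```

Run:
```python
from h import *
c=cam('top');P=cloud(c);m=(P[...,2]>.18)&(P[...,2]<.21)&(np.arange(640)>260)&(np.arange(640)<360)&(np.arange(480)[:,None]<200)
print('housing',P[m].min(0),P[m].max(0))
```

```text
housing [ 0.72544443 -0.04793503  0.18004092] [0.8410817  0.06487306 0.20167018]
```

```bash
python3 -m pendant '[{"dx":5,"dy":-1.8,"dz":-1,"twist":-8},{"dx":10,"dy":-3.5,"dz":-2,"twist":-17},{"dx":15.5,"dy":-5.4,"dz":-2,"twist":-26},{"dx":21,"dy":-7.4,"dz":-2,"twist":-35},{"dx":26.5,"dy":-9.3,"dz":-2,"twist":-44},{"dx":32,"dy":-11.2,"dz":-2,"twist":-53},{"dx":37,"dy":-13,"dz":-1,"twist":-60},{"dx":40.5,"dy":-14.2,"dz":0,"twist":-63.7},{"dx":41.6,"dy":-14.6,"dz":0,"twist":-63.7},{"dx":41.6,"dy":-14.6,"dz":0,"twist":-63.7}]' 60; python3 t.py .6073,-.289,.098
python3 - <<'E'
from h import *
c=cam('scene','s1.png');cv2.imwrite('pics/s1c.png',cv2.resize(c['img'][120:400,60:400,::-1],None,fx=2,fy=2))
E
```

```text
time: 1.45
eef_pos: [0.6074, -0.29, 0.1988]
tcp_rot: [0.707, 0.707, -0.0, 0.0]
contact_force: [-0.3, -0.7, 0.5]
opening: 0.6
finger_force: 0.0
t 1.45 tcp [ 0.6074 -0.29    0.1988] yaw 90.0 tilt 0.03 q6 -0.6 open 0.6 ff 0.0
.6073,-.289,.098 shift cm [ 0.1  -0.   10.08]
twist to yaw90 0.0
```

View pics/s1c.png

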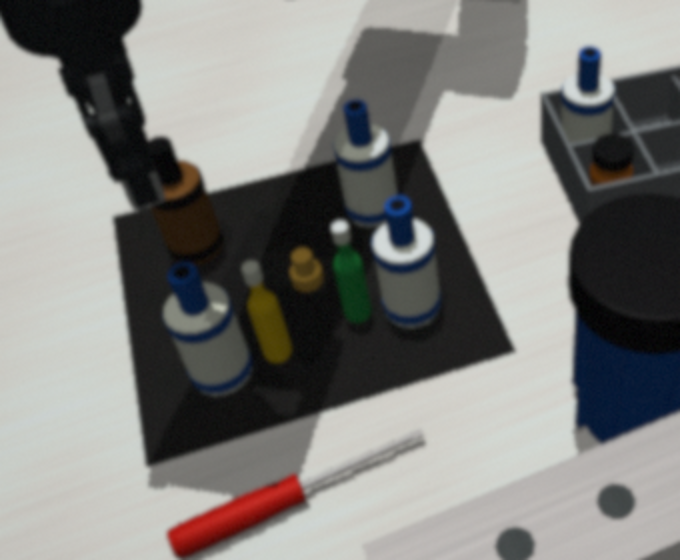

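```bash
cat >> h.py <<'E'
def proj(c,p):
    from scipy.spatial.transform import Rotation as Ro
    q=Ro.from_quat(c['rotation']).as_matrix().T@(np.array(p)-c['xyz']);K=c['camera_matrix']
    return K[0,0]*q[0]/-q[2]+K[0,2],K[1,1]*-q[1]/-q[2]+K[1,2]
E
python3 - <<'E'
from h import *
c=cam('scene');a=proj(c,[.6074,-.29,.199]);b=proj(c,[.6073,-.289,.133]);print(a,b)
P=cloud(c)
# necks seen from scene camera
for z in [(.6073,-.289),(.608,-.1205),(.480,-.1135),(.597,.306)]:
    d=np.hypot(P[...,0]-z[0],P[...,1]-z[1]); m=(d<.025)&(P[...,2]>.127)&(P[...,2]<.145); q=P[m]; print(z,(q.min(0)+q.max(0))/2, m.sum())
m=(np.hypot(P[...,0]-.607,P[...,1]+.29)<.09)&(P[...,2]>.165)&(P[...,2]<.3); q=P[m];print(q.min(0),q.max(0))
E
```

```text
(np.float64(138.8392606027998), np.float64(225.8508941935173)) (np.float64(152.05709438820443), np.float64(256.0224472296941))
(0.6073, -0.289) [ 0.60770031 -0.29091278  0.13181328] 168
(0.608, -0.1205) [ 0.60967631 -0.1215188   0.13148404] 139
(0.48, -0.1135) [ 0.48058197 -0.11518975  0.13156891] 108
(0.597, 0.306) [0.59647113 0.30469612 0.13214192] 100
[ 0.57575864 -0.3052417   0.2353117 ] [ 0.66779311 -0.27794478  0.29991565]
```

The close view shows the gripper lined up over the far-left spare (crop (183,270)), with the yellow dropper beside it at (268,320). Both cameras agree to within 2 mm, so I'm descending and gripping.

```bash
python3 -m pendant '[{"dz":2},{"dz":5},{"dz":8},{"dz":9.5},{"dz":10},{"dz":10}]' 60 && python3 -m pendant '[{"dz":0},{"dz":0},{"dz":0},{"dz":0},{"dz":0},{"dz":0}]' 0 50; python3 t.py
```

```text
t 1.55 tcp [ 0.6068 -0.2913  0.1993] yaw 89.9 tilt 0.05 q6 -0.6 open 0.605 ff 0.0
twist to yaw90 -0.1$[0]: bad value
```

```bash
python3 -m pendant '[{"dx":0,"dy":0,"dz":2,"twist":0},{"dx":0,"dy":0,"dz":5,"twist":0},{"dx":0,"dy":0,"dz":8,"twist":0},{"dx":0,"dy":0,"dz":9.5,"twist":0},{"dx":0,"dy":0,"dz":10,"twist":0},{"dx":0,"dy":0,"dz":10,"twist":0}]' 60 && python3 -m pendant '[{"dx":0,"dy":0,"dz":0,"twist":0},{"dx":0,"dy":0,"dz":0,"twist":0},{"dx":0,"dy":0,"dz":0,"twist":0},{"dx":0,"dy":0,"dz":0,"twist":0},{"dx":0,"dy":0,"dz":0,"twist":0}]' 0 50; python3 t.py
```

```text
time: 2.3
eef_pos: [0.6075, -0.2905, 0.0992]
tcp_rot: [0.707, 0.707, 0.0, 0.0]
contact_force: [-0.6, -0.1, -0.1]
opening: 0.603
finger_force: 0.0
time: 2.92
eef_pos: [0.6085, -0.2911, 0.102]
tcp_rot: [0.707, 0.707, 0.0, 0.002]
contact_force: [-1.6, -0.0, 5.5]
opening: 0.0
finger_force: 3.0
t 2.925 tcp [ 0.6085 -0.2911  0.102 ] yaw 90.0 tilt 0.25 q6 -0.6 open 0.0 ff 3.0
twist to yaw90 0.0
```

The fingers shut fully, so something went wrong. Looking before I move anything.

Run:
```python
from h import *
c=cam('scene','s2.png');a=cv2.resize(c['img'][150:330,80:300,::-1],None,fx=3,fy=3)
cv2.imwrite('pics/s2c.png',a[:600])
print(proj(c,[.6085,-.2911,.102]))
```

```text
(np.float64(156.18050575439437), np.float64(269.97901264964867))
```

View pics/s2c.png

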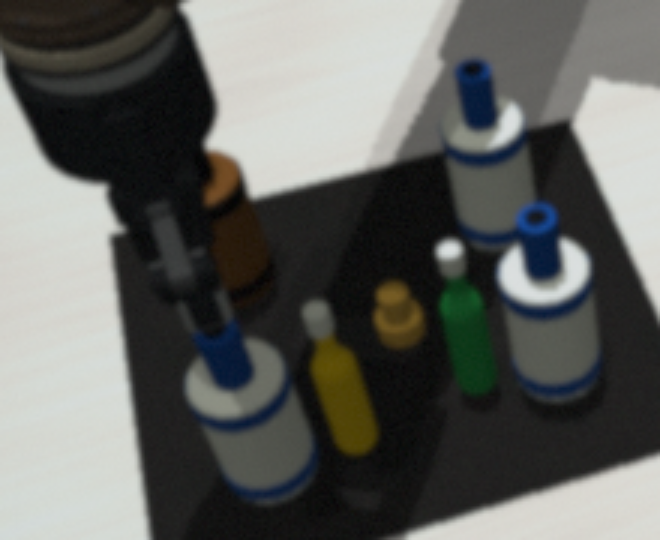

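The scene crop shows the closed fingertips at about (213,325), on top of the blue neck rather than around it. That puts the real tips about 30 mm above the reported TCP. I'll back off and measure the tips against the reported TCP.

```bash
python3 -m pendant '[{"dx":0,"dy":0,"dz":-1,"twist":0},{"dx":0,"dy":0,"dz":-4,"twist":0},{"dx":0,"dy":0,"dz":-7,"twist":0},{"dx":0,"dy":0,"dz":-7,"twist":0},{"dx":0,"dy":0,"dz":-7,"twist":0}]' 0 50
cat > tip.py <<'E'
from h import *
s=ctrl.get_state();p=s['eef_pos'];print('tcp',p.round(4),'open',s['opening'],'gpo',ctrl.grip_point_offset)
for n in('scene','top'):
    c=cam(n);P=cloud(c)
    m=(np.hypot(P[...,0]-p[0],P[...,1]-p[1])<.06)&(P[...,2]>.15)&(P[...,2]<.36)
    q=P[m]
    if len(q)<20: print(n,len(q));continue
    print(n,len(q),'lowest',np.sort(q[:,2])[[0,5,20]].round(4))
    lo=q[q[:,2]<q[:,2].min()+.02];print(' tip extents',lo.min(0).round(4),lo.max(0).round(4))
    if n=='scene':
        cv2.imwrite('pics/s3c.png',cv2.resize(c['img'][150:330,80:300,::-1],None,fx=3,fy=3)); print('crop px of tcp',[(a-b)*3 for a,b in zip(proj(c,p),(80,150))])
E
python3 tip.py
```

```text
time: 3.6
eef_pos: [0.6069, -0.2896, 0.1678]
tcp_rot: [0.707, 0.707, -0.0, -0.001]
contact_force: [-0.2, -0.2, -0.5]
opening: -0.001
finger_force: 0.0
tcp [ 0.6069 -0.2896  0.1678] open -0.0007025481937627072 gpo 0.0187
scene 3037 lowest [0.2008 0.2014 0.2051]
 tip extents [ 0.6014 -0.3018  0.2008] [ 0.6215 -0.28    0.2206]
crop px of tcp [np.float64(195.47951362852373), np.float64(271.2566437726865)]
top 0
```

View pics/s3c.png

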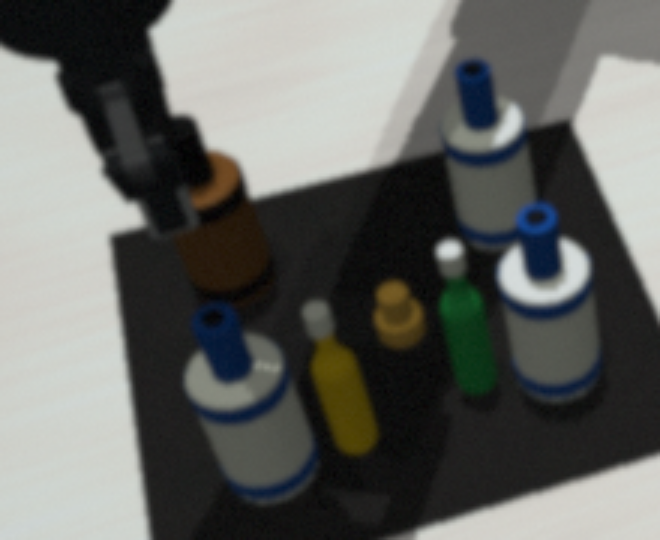

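The tips are at z≈0.200 while the reported TCP is 0.168, so the fingers really end 33 mm higher than reported. The contact height gives the same figure (neck top 0.133–0.135 against reported 0.102). In xy the tips agree. I'll correct for this and take the grasp at reported z≈0.066.

```bash
python3 -m pendant '[{"dx":0,"dy":0,"dz":0,"twist":0},{"dx":0,"dy":0,"dz":0,"twist":0},{"dx":0,"dy":0,"dz":1,"twist":0},{"dx":0,"dy":0,"dz":4,"twist":0},{"dx":0,"dy":0,"dz":7,"twist":0},{"dx":0,"dy":0,"dz":9,"twist":0},{"dx":0,"dy":0,"dz":10,"twist":0},{"dx":0,"dy":0,"dz":10,"twist":0},{"dx":0,"dy":0,"dz":10,"twist":0}]' 60 && python3 -m pendant '[{"dx":0,"dy":0,"dz":0,"twist":0},{"dx":0,"dy":0,"dz":0,"twist":0},{"dx":0,"dy":0,"dz":0,"twist":0},{"dx":0,"dy":0,"dz":0,"twist":0},{"dx":0,"dy":0,"dz":0,"twist":0}]' 0 50; python3 t.py
```

```text
time: 4.82
eef_pos: [0.6081, -0.2906, 0.0702]
tcp_rot: [0.707, 0.707, 0.0, 0.001]
contact_force: [-0.5, 0.4, 0.5]
opening: 0.597
finger_force: 0.0
time: 5.45
eef_pos: [0.6079, -0.2905, 0.07]
tcp_rot: [0.707, 0.707, 0.0, 0.001]
contact_force: [-1.3, 0.0, 5.7]
opening: 0.24
finger_force: 49.4
t 5.45 tcp [ 0.6079 -0.2905  0.07  ] yaw 89.99 tilt 0.1 q6 -0.6 open 0.24 ff 49.4
twist to yaw90 -0.01
```

Gripped (opening 0.24 ≈ the 22 mm neck). Lifting.

```bash
python3 -m pendant '[{"dx":0,"dy":0,"dz":-1,"twist":0},{"dx":0,"dy":0,"dz":-4,"twist":0},{"dx":0,"dy":0,"dz":-8,"twist":0},{"dx":0,"dy":0,"dz":-12,"twist":0},{"dx":0,"dy":0,"dz":-15.5,"twist":0},{"dx":0,"dy":0,"dz":-17,"twist":0},{"dx":0,"dy":0,"dz":-17,"twist":0},{"dx":0,"dy":0,"dz":-17,"twist":0}]' 0 60 && python3 t.py .5783,.1684,.24
python3 - <<'E'
from h import *
P=cloud(cam('scene'))
s=ctrl.get_state();p=s['eef_pos']
m=(np.hypot(P[...,0]-p[0],P[...,1]-p[1])<.05)&(P[...,2]>.12)&(P[...,2]<.24);q=P[m];print(len(q),q.min(0),q.max(0))
for a in np.arange(.16,.24,.02):
    r=q[abs(q[:,2]-a)<.005]; print(a,r.min(0).round(4),r.max(0).round(4)) if len(r) else 0
E
```

```text
time: 6.45
eef_pos: [0.6063, -0.2893, 0.2358]
tcp_rot: [0.707, 0.707, -0.0, -0.002]
contact_force: [-0.0, 0.5, -3.5]
opening: 0.243
finger_force: 58.8
t 6.45 tcp [ 0.6063 -0.2893  0.2358] yaw 89.98 tilt 0.26 q6 -0.6 open 0.243 ff 58.8
.5783,.1684,.24 shift cm [45.77 -2.81 -0.29]
twist to yaw90 -0.02
1379 [ 0.60523373 -0.31495891  0.12001743] [ 0.63280292 -0.24165181  0.23999486]
0.18 [ 0.6072 -0.3146  0.1752] [ 0.6328 -0.2646  0.1849]
0.19999999999999998 [ 0.6079 -0.3134  0.1951] [ 0.6321 -0.2653  0.205 ]
0.21999999999999997 [ 0.6075 -0.3136  0.215 ] [ 0.6322 -0.2652  0.225 ]
```

```bash
python3 -m pendant '[{"dx":1.5,"dy":0,"dz":0,"twist":0},{"dx":5,"dy":0,"dz":0,"twist":0},{"dx":9.5,"dy":-0.5,"dz":0,"twist":0},{"dx":14,"dy":-1,"dz":0,"twist":0},{"dx":18.5,"dy":-1.5,"dz":0,"twist":0},{"dx":23,"dy":-2,"dz":0,"twist":0},{"dx":27.5,"dy":-2.5,"dz":0,"twist":0},{"dx":32,"dy":-2.9,"dz":0,"twist":0},{"dx":35.5,"dy":-2.9,"dz":0,"twist":0},{"dx":37,"dy":-2.9,"dz":0,"twist":0}]' && python3 -m pendant '[{"dx":1.5,"dy":0,"dz":0,"twist":0},{"dx":5,"dy":0,"dz":0,"twist":0},{"dx":7.8,"dy":0,"dz":0,"twist":0},{"dx":8.8,"dy":0,"dz":0,"twist":0},{"dx":8.8,"dy":0,"dz":0,"twist":0},{"dx":8.8,"dy":0,"dz":0,"twist":0}]'; python3 t.py .5783,.1684,.071
cat > held.py <<'E'
from h import *
c=cam('scene');P=cloud(c)
p=ctrl.get_state()['eef_pos']
zb=p[2]-.067
m=(np.hypot(P[...,0]-p[0],P[...,1]-p[1])<.05)&(P[...,2]>zb+.015)&(P[...,2]<zb+.075);q=P[m]
print('held: bottom~',zb.round(4),len(q),'y mid',(np.percentile(q[:,1],2)+np.percentile(q[:,1],98))/2,'width',np.ptp(q[:,1]),'x front-25',np.percentile(q[:,0],98)-.025)
# check of crate from scene: neck positions
for z in [(.597,.306),(.587,.237),(.525,.313),(.4997,.106)]:
    m=(np.hypot(P[...,0]-z[0],P[...,1]-z[1])<.025)&(P[...,2]>.127)&(P[...,2]<.145);r=P[m]
    if len(r): print(z,((r.min(0)+r.max(0))/2).round(4))
E
python3 held.py
```

```text
time: 7.75
eef_pos: [0.5774, 0.0825, 0.2381]
tcp_rot: [0.706, 0.708, -0.0, -0.001]
contact_force: [0.7, -0.5, -2.4]
opening: 0.238
finger_force: 58.8
time: 8.5
eef_pos: [0.5785, 0.1669, 0.2386]
tcp_rot: [0.708, 0.707, -0.0, 0.0]
contact_force: [0.2, 0.1, -1.5]
opening: 0.238
finger_force: 58.8
t 8.5 tcp [0.5785 0.1669 0.2386] yaw 89.92 tilt 0.04 q6 0.11 open 0.238 ff 58.8
.5783,.1684,.071 shift cm [ 0.16 -0.02 16.76]
twist to yaw90 -0.08
held: bottom~ 0.1717 916 y mid 0.16143593648272503 width 0.045457620337563454 x front-25 0.5780222807690006
(0.597, 0.306) [0.597  0.3049 0.1317]
(0.587, 0.237) [0.5878 0.2365 0.1329]
(0.525, 0.313) [0.5257 0.3128 0.1322]
(0.4997, 0.106) [0.5001 0.1051 0.1319]
```

```bash
python3 -m pendant '[{"dx":0.1,"dy":0,"dz":1.5,"twist":0},{"dx":0.1,"dy":0,"dz":5,"twist":0},{"dx":0.1,"dy":0,"dz":8.5,"twist":0},{"dx":0.1,"dy":0,"dz":11.5,"twist":0},{"dx":0.1,"dy":0,"dz":13.5,"twist":0},{"dx":0.1,"dy":0,"dz":15,"twist":0},{"dx":0.1,"dy":0,"dz":16,"twist":0},{"dx":0.1,"dy":0,"dz":16.3,"twist":0},{"dx":0.1,"dy":0,"dz":16.3,"twist":0}]';  python3 -m pendant '[{"dx":0,"dy":0,"dz":0.1,"twist":0},{"dx":0,"dy":0,"dz":0.2,"twist":0},{"dx":0,"dy":0,"dz":0.2,"twist":0}]'; python3 t.py
```

```text
time: 9.68
eef_pos: [0.5789, 0.1691, 0.0764]
tcp_rot: [0.707, 0.707, 0.0, 0.0]
contact_force: [0.4, 0.2, -1.7]
opening: 0.238
finger_force: 58.9
time: 10.05
eef_pos: [0.5785, 0.169, 0.0739]
tcp_rot: [0.707, 0.707, 0.0, 0.0]
contact_force: [-0.4, -0.7, -2.1]
opening: 0.236
finger_force: 58.9
t 10.05 tcp [0.5785 0.169  0.0739] yaw 89.99 tilt 0.02 q6 0.12 open 0.236 ff 58.9
twist to yaw90 -0.01
```

```bash
python3 -m pendant '[{"dx":0,"dy":0,"dz":0.1,"twist":0},{"dx":0,"dy":0,"dz":0.2,"twist":0},{"dx":0,"dy":0,"dz":0.2,"twist":0},{"dx":0,"dy":0,"dz":0.2,"twist":0}]';python3 -m pendant '[{"dx":0,"dy":0,"dz":0.1,"twist":0},{"dx":0,"dy":0,"dz":0.15,"twist":0},{"dx":0,"dy":0,"dz":0.15,"twist":0}]'
```

```text
time: 10.55
eef_pos: [0.5784, 0.169, 0.0717]
tcp_rot: [0.707, 0.707, 0.0, -0.0]
contact_force: [-0.7, 0.6, -2.9]
opening: 0.238
finger_force: 58.9
time: 10.92
eef_pos: [0.5786, 0.169, 0.071]
tcp_rot: [0.707, 0.707, 0.0, 0.0]
contact_force: [-1.9, -0.9, 1.8]
opening: 0.238
finger_force: 59.4
```

The force reversed, so it is on the floor. Releasing and rising.

```bash
python3 -m pendant '[{"dx":0,"dy":0,"dz":0,"twist":0},{"dx":0,"dy":0,"dz":0,"twist":0},{"dx":0,"dy":0,"dz":0,"twist":0},{"dx":0,"dy":0,"dz":-0.5,"twist":0},{"dx":0,"dy":0,"dz":-2.5,"twist":0},{"dx":0,"dy":0,"dz":-6,"twist":0},{"dx":0,"dy":0,"dz":-10,"twist":0},{"dx":0,"dy":0,"dz":-12,"twist":0},{"dx":0,"dy":0,"dz":-12,"twist":0}]' 55; python3 t.py .609,-.121,.19 .480,-.114,.19
cat > necks.py <<'E'
from h import *
c=cam('scene');P=cloud(c)
E=np.array
for n,z in dict(A=(.578,.168),B=(.609,-.121),C=(.480,-.114),used=(.4555,-.2785),s0=(.597,.306),s1=(.587,.237),s2=(.525,.313),s3=(.4997,.106),p5=(.5183,.2471),p6=(.509,.1777)).items():
    m=(np.hypot(P[...,0]-z[0],P[...,1]-z[1])<.03)&(P[...,2]>.127)&(P[...,2]<.14);r=P[m]
    print(n,((r.min(0)+r.max(0))/2).round(4) if len(r) else None)
for n,z in dict(d0=(.608,-.242),d1=(.597,-.1665)).items():
    m=(np.hypot(P[...,0]-z[0],P[...,1]-z[1])<.02)&(P[...,2]>.108)&(P[...,2]<.121);r=P[m]
    print(n,((r.min(0)+r.max(0))/2).round(4) if len(r) else None)
E
python3 necks.py
```

```text
time: 12.05
eef_pos: [0.5797, 0.1692, 0.1929]
tcp_rot: [0.707, 0.707, 0.002, 0.002]
contact_force: [-0.3, 0.8, -0.3]
opening: 0.551
finger_force: 0.0
t 12.05 tcp [0.5797 0.1692 0.1929] yaw 89.99 tilt 0.28 q6 0.12 open 0.551 ff 0.0
.609,-.121,.19 shift cm [-29.02   2.94   0.29]
.480,-.114,.19 shift cm [-28.32  -9.96   0.23]
twist to yaw90 -0.01
A [0.5791 0.1679 0.1321]
B [ 0.6096 -0.1217  0.1315]
C [ 0.4794 -0.1149  0.1315]
used [ 0.4566 -0.2806  0.1319]
s0 [0.5968 0.3047 0.1319]
s1 [0.5879 0.2358 0.1322]
s2 [0.5264 0.3128 0.1319]
s3 [0.5007 0.1054 0.1321]
p5 None
p6 None
d0 [ 0.61   -0.2432  0.1144]
d1 [ 0.5986 -0.1678  0.1143]
```

Spare A stands centred and nothing else moved. Next is B.

```bash
python3 -m pendant '[{"dx":-1.5,"dy":0,"dz":0,"twist":0},{"dx":-5.5,"dy":0.5,"dz":0,"twist":0},{"dx":-10.5,"dy":1,"dz":0,"twist":0},{"dx":-15.5,"dy":1.5,"dz":0,"twist":0},{"dx":-20.5,"dy":2,"dz":0,"twist":0},{"dx":-25,"dy":2.5,"dz":0,"twist":0},{"dx":-28,"dy":2.9,"dz":0,"twist":0},{"dx":-29,"dy":2.9,"dz":0,"twist":0},{"dx":-29,"dy":2.9,"dz":0,"twist":0},{"dx":-29,"dy":2.9,"dz":0,"twist":0}]' 60; python3 t.py .609,-.121,.07
```

```text
time: 13.35
eef_pos: [0.607, -0.1199, 0.1897]
tcp_rot: [0.707, 0.707, -0.0, -0.001]
contact_force: [0.1, 0.6, -0.1]
opening: 0.602
finger_force: 0.0
t 13.35 tcp [ 0.607  -0.1199  0.1897] yaw 90.05 tilt 0.07 q6 -0.36 open 0.602 ff 0.0
.609,-.121,.07 shift cm [-0.12  0.21 11.97]
twist to yaw90 0.05
```

```bash
python3 -m pendant '[{"dx":-0.1,"dy":0.1,"dz":1.5,"twist":0},{"dx":-0.1,"dy":0.1,"dz":4.5,"twist":0},{"dx":-0.1,"dy":0.1,"dz":8,"twist":0},{"dx":-0.1,"dy":0.1,"dz":10.5,"twist":0},{"dx":-0.1,"dy":0.1,"dz":11.8,"twist":0},{"dx":-0.1,"dy":0.1,"dz":12,"twist":0},{"dx":-0.1,"dy":0.1,"dz":12,"twist":0}]' 60 && python3 -m pendant '[{"dx":0,"dy":0,"dz":0,"twist":0},{"dx":0,"dy":0,"dz":0,"twist":0},{"dx":0,"dy":0,"dz":0,"twist":0},{"dx":0,"dy":0,"dz":0,"twist":0},{"dx":0,"dy":0,"dz":0,"twist":0}]' 0 60
```

```text
time: 14.22
eef_pos: [0.609, -0.1221, 0.0712]
tcp_rot: [0.707, 0.707, 0.0, 0.001]
contact_force: [0.0, 0.2, 0.3]
opening: 0.599
finger_force: 0.0
time: 14.85
eef_pos: [0.6094, -0.1224, 0.0717]
tcp_rot: [0.707, 0.707, 0.001, 0.001]
contact_force: [0.5, -0.3, 6.1]
opening: 0.239
finger_force: 59.0
```

```bash
python3 -m pendant '[{"dx":0,"dy":0,"dz":-1,"twist":0},{"dx":0,"dy":0,"dz":-4,"twist":0},{"dx":0,"dy":0,"dz":-8,"twist":0},{"dx":0,"dy":0,"dz":-12,"twist":0},{"dx":0,"dy":0,"dz":-15.5,"twist":0},{"dx":0,"dy":0,"dz":-17,"twist":0},{"dx":0,"dy":0,"dz":-17,"twist":0}]' && python3 -m pendant '[{"dx":1.5,"dy":-0.5,"dz":0,"twist":0},{"dx":5,"dy":-1.7,"dz":0,"twist":0},{"dx":9.5,"dy":-3.2,"dz":0,"twist":0},{"dx":14,"dy":-4.7,"dz":0,"twist":0},{"dx":18.5,"dy":-6.2,"dz":0,"twist":0},{"dx":23,"dy":-7.7,"dz":0,"twist":0},{"dx":27,"dy":-9,"dz":0,"twist":0},{"dx":29.5,"dy":-9.9,"dz":0,"twist":0},{"dx":30,"dy":-10,"dz":0,"twist":0},{"dx":30,"dy":-10,"dz":0,"twist":0}]' && python3 t.py .509,.1777,.0725; python3 held.py | head -1
```

```text
time: 15.72
eef_pos: [0.6083, -0.122, 0.2404]
tcp_rot: [0.707, 0.707, 0.0, 0.0]
contact_force: [-0.1, -0.5, -1.6]
opening: 0.239
finger_force: 58.8
time: 16.98
eef_pos: [0.5076, 0.1781, 0.2389]
tcp_rot: [0.707, 0.707, -0.001, -0.001]
contact_force: [-0.3, 0.4, -1.9]
opening: 0.236
finger_force: 58.9
t 16.975 tcp [0.5076 0.1781 0.2389] yaw 90.04 tilt 0.13 q6 0.15 open 0.236 ff 58.9
.509,.1777,.0725 shift cm [-0.03  0.18 16.64]
twist to yaw90 0.04
held: bottom~ 0.1722 856 y mid 0.1743937729685405 width 0.04799998381774545 x front-25 0.5076514101357119
```

```bash
python3 -m pendant '[{"dx":0,"dy":0.1,"dz":1.5,"twist":0},{"dx":0,"dy":0.1,"dz":5,"twist":0},{"dx":0,"dy":0.1,"dz":8.5,"twist":0},{"dx":0,"dy":0.1,"dz":11.5,"twist":0},{"dx":0,"dy":0.1,"dz":13.5,"twist":0},{"dx":0,"dy":0.1,"dz":15,"twist":0},{"dx":0,"dy":0.1,"dz":16,"twist":0},{"dx":0,"dy":0.1,"dz":16.3,"twist":0},{"dx":0,"dy":0.1,"dz":16.4,"twist":0},{"dx":0,"dy":0.1,"dz":16.4,"twist":0}]';  python3 -m pendant '[{"dx":0,"dy":0,"dz":0.1,"twist":0},{"dx":0,"dy":0,"dz":0.15,"twist":0},{"dx":0,"dy":0,"dz":0.15,"twist":0}]'
```

```text
time: 18.27
eef_pos: [0.5099, 0.1781, 0.077]
tcp_rot: [0.707, 0.707, 0.001, 0.0]
contact_force: [-0.4, 0.4, -2.0]
opening: 0.241
finger_force: 59.0
time: 18.65
eef_pos: [0.5094, 0.178, 0.0748]
tcp_rot: [0.707, 0.707, 0.0, 0.0]
contact_force: [-0.3, 0.2, -2.7]
opening: 0.236
finger_force: 59.0
```

```bash
python3 -m pendant '[{"dx":0,"dy":0,"dz":0.1,"twist":0},{"dx":0,"dy":0,"dz":0.2,"twist":0},{"dx":0,"dy":0,"dz":0.2,"twist":0},{"dx":0,"dy":0,"dz":0.2,"twist":0}]';python3 -m pendant '[{"dx":0,"dy":0,"dz":0.1,"twist":0},{"dx":0,"dy":0,"dz":0.1,"twist":0},{"dx":0,"dy":0,"dz":0.1,"twist":0}]'
```

```text
time: 19.15
eef_pos: [0.5093, 0.178, 0.0727]
tcp_rot: [0.707, 0.707, -0.0, -0.0]
contact_force: [0.2, -0.4, -0.9]
opening: 0.236
finger_force: 59.3
time: 19.52
eef_pos: [0.5096, 0.1781, 0.0726]
tcp_rot: [0.707, 0.707, 0.0, 0.0]
contact_force: [-3.5, -0.3, 6.5]
opening: 0.239
finger_force: 59.7
```

Seated. Release, rise, and check.

```bash
python3 -m pendant '[{"dx":0,"dy":0,"dz":0,"twist":0},{"dx":0,"dy":0,"dz":0,"twist":0},{"dx":0,"dy":0,"dz":0,"twist":0},{"dx":0,"dy":0,"dz":-0.5,"twist":0},{"dx":0,"dy":0,"dz":-2.5,"twist":0},{"dx":0,"dy":0,"dz":-6,"twist":0},{"dx":0,"dy":0,"dz":-10,"twist":0},{"dx":0,"dy":0,"dz":-12,"twist":0},{"dx":0,"dy":0,"dz":-12,"twist":0}]' 55; python3 necks.py; python3 t.py .4795,-.1145,.19
```

```text
time: 20.65
eef_pos: [0.5108, 0.1782, 0.1943]
tcp_rot: [0.707, 0.707, 0.002, 0.002]
contact_force: [0.1, -0.3, -0.7]
opening: 0.547
finger_force: 0.0
A [0.5783 0.1673 0.1321]
B None
C [ 0.4798 -0.115   0.1323]
used [ 0.4568 -0.2807  0.1316]
s0 [0.5975 0.3045 0.1319]
s1 [0.5875 0.2363 0.1321]
s2 [0.5253 0.3127 0.132 ]
s3 [0.5001 0.1053 0.1324]
p5 None
p6 [0.509  0.1782 0.1319]
d0 [ 0.61   -0.2432  0.1145]
d1 [ 0.5984 -0.1681  0.114 ]
t 20.7 tcp [0.5097 0.178  0.1923] yaw 89.99 tilt 0.09 q6 0.15 open 0.549 ff 0.0
.4795,-.1145,.19 shift cm [-29.26  -3.02   0.22]
twist to yaw90 -0.01
```

```bash
python3 -m pendant '[{"dx":-1.5,"dy":0,"dz":0,"twist":0},{"dx":-5.5,"dy":-0.5,"dz":0,"twist":0},{"dx":-10.5,"dy":-1,"dz":0,"twist":0},{"dx":-15.5,"dy":-1.5,"dz":0,"twist":0},{"dx":-20.5,"dy":-2,"dz":0,"twist":0},{"dx":-25,"dy":-2.5,"dz":0,"twist":0},{"dx":-28.3,"dy":-3,"dz":0,"twist":0},{"dx":-29.3,"dy":-3,"dz":0,"twist":0},{"dx":-29.3,"dy":-3,"dz":0,"twist":0},{"dx":-29.3,"dy":-3,"dz":0,"twist":0}]' 60; python3 t.py .4795,-.1145,.07
```

```text
time: 21.95
eef_pos: [0.4791, -0.1141, 0.1912]
tcp_rot: [0.707, 0.707, -0.0, -0.001]
contact_force: [-0.8, -0.1, -0.2]
opening: 0.598
finger_force: 0.0
t 21.95 tcp [ 0.4791 -0.1141  0.1912] yaw 90.04 tilt 0.06 q6 -0.44 open 0.598 ff 0.0
.4795,-.1145,.07 shift cm [-0.05  0.05 12.12]
twist to yaw90 0.04
```

```bash
python3 -m pendant '[{"dx":0,"dy":0,"dz":1.5,"twist":0},{"dx":0,"dy":0,"dz":4.5,"twist":0},{"dx":0,"dy":0,"dz":8,"twist":0},{"dx":0,"dy":0,"dz":10.5,"twist":0},{"dx":0,"dy":0,"dz":11.8,"twist":0},{"dx":0,"dy":0,"dz":12,"twist":0},{"dx":0,"dy":0,"dz":12,"twist":0}]' 60 && python3 -m pendant '[{"dx":0,"dy":0,"dz":0,"twist":0},{"dx":0,"dy":0,"dz":0,"twist":0},{"dx":0,"dy":0,"dz":0,"twist":0},{"dx":0,"dy":0,"dz":0,"twist":0},{"dx":0,"dy":0,"dz":0,"twist":0}]' 0 60
```

```text
time: 22.82
eef_pos: [0.48, -0.1151, 0.0725]
tcp_rot: [0.707, 0.707, 0.0, 0.001]
contact_force: [0.1, -0.3, -0.4]
opening: 0.596
finger_force: 0.0
time: 23.45
eef_pos: [0.4802, -0.1155, 0.0729]
tcp_rot: [0.707, 0.707, 0.0, 0.001]
contact_force: [-0.7, -0.1, 6.8]
opening: 0.241
finger_force: 59.2
```

```bash
python3 -m pendant '[{"dx":0,"dy":0,"dz":-1,"twist":0},{"dx":0,"dy":0,"dz":-4,"twist":0},{"dx":0,"dy":0,"dz":-8,"twist":0},{"dx":0,"dy":0,"dz":-12,"twist":0},{"dx":0,"dy":0,"dz":-15.5,"twist":0},{"dx":0,"dy":0,"dz":-17,"twist":0},{"dx":0,"dy":0,"dz":-17,"twist":0}]' && python3 -m pendant '[{"dx":1.5,"dy":0,"dz":0,"twist":0},{"dx":5,"dy":0.5,"dz":0,"twist":0},{"dx":9.5,"dy":1,"dz":0,"twist":0},{"dx":14,"dy":1.5,"dz":0,"twist":0},{"dx":18.5,"dy":2,"dz":0,"twist":0},{"dx":23,"dy":2.5,"dz":0,"twist":0},{"dx":27.5,"dy":3,"dz":0,"twist":0},{"dx":31.5,"dy":3.5,"dz":0,"twist":0},{"dx":35,"dy":3.8,"dz":0,"twist":0},{"dx":36.2,"dy":3.8,"dz":0,"twist":0}]' && python3 -m pendant '[{"dx":0,"dy":0,"dz":0,"twist":0},{"dx":0,"dy":0,"dz":0,"twist":0}]'; python3 t.py .5183,.2471,.0735; python3 held.py|head -1
```

```text
time: 24.32
eef_pos: [0.4795, -0.1151, 0.242]
tcp_rot: [0.707, 0.707, 0.0, 0.0]
contact_force: [0.8, -0.1, -1.5]
opening: 0.239
finger_force: 58.8
time: 25.58
eef_pos: [0.5157, 0.2491, 0.2393]
tcp_rot: [0.706, 0.708, -0.002, -0.001]
contact_force: [0.6, -0.6, -1.4]
opening: 0.241
finger_force: 58.8
time: 25.82
eef_pos: [0.5171, 0.2461, 0.2412]
tcp_rot: [0.707, 0.707, -0.001, -0.0]
contact_force: [0.7, 0.6, -1.4]
opening: 0.238
finger_force: 58.8
t 25.825 tcp [0.5171 0.2461 0.2412] yaw 89.95 tilt 0.07 q6 0.27 open 0.238 ff 58.8
.5183,.2471,.0735 shift cm [ 0.11  0.14 16.77]
twist to yaw90 -0.05
held: bottom~ 0.1744 855 y mid 0.24106052594925223 width 0.0480025646499217 x front-25 0.517012608395216
```

```bash
python3 -m pendant '[{"dx":0.1,"dy":0,"dz":1.5,"twist":0},{"dx":0.1,"dy":0,"dz":5,"twist":0},{"dx":0.1,"dy":0,"dz":8.5,"twist":0},{"dx":0.1,"dy":0,"dz":11.5,"twist":0},{"dx":0.1,"dy":0,"dz":13.5,"twist":0},{"dx":0.1,"dy":0,"dz":15,"twist":0},{"dx":0.1,"dy":0,"dz":16,"twist":0},{"dx":0.1,"dy":0,"dz":16.4,"twist":0},{"dx":0.1,"dy":0,"dz":16.5,"twist":0},{"dx":0.1,"dy":0,"dz":16.5,"twist":0}]';  python3 -m pendant '[{"dx":0,"dy":0,"dz":0.1,"twist":0},{"dx":0,"dy":0,"dz":0.2,"twist":0},{"dx":0,"dy":0,"dz":0.2,"twist":0}]'
```

```text
time: 27.12
eef_pos: [0.5179, 0.2482, 0.0775]
tcp_rot: [0.707, 0.707, 0.001, 0.0]
contact_force: [-0.3, -0.6, -1.8]
opening: 0.238
finger_force: 58.9
time: 27.5
eef_pos: [0.5173, 0.248, 0.0747]
tcp_rot: [0.707, 0.707, -0.0, -0.0]
contact_force: [-1.0, 0.5, -1.6]
opening: 0.237
finger_force: 58.9
```

```bash
python3 -m pendant '[{"dx":0,"dy":0,"dz":0.1,"twist":0},{"dx":0,"dy":0,"dz":0.1,"twist":0},{"dx":0,"dy":0,"dz":0.1,"twist":0}]';python3 -m pendant '[{"dx":0,"dy":0,"dz":0.1,"twist":0},{"dx":0,"dy":0,"dz":0.1,"twist":0},{"dx":0,"dy":0,"dz":0.1,"twist":0}]'
```

```text
time: 27.88
eef_pos: [0.5175, 0.2481, 0.074]
tcp_rot: [0.707, 0.707, 0.0, 0.0]
contact_force: [0.2, 0.4, 1.2]
opening: 0.233
finger_force: 59.3
time: 28.25
eef_pos: [0.5177, 0.2482, 0.074]
tcp_rot: [0.707, 0.707, 0.0, 0.0]
contact_force: [-1.8, 0.1, 5.6]
opening: 0.241
finger_force: 59.7
```

```bash
python3 -m pendant '[{"dx":0,"dy":0,"dz":0,"twist":0},{"dx":0,"dy":0,"dz":0,"twist":0},{"dx":0,"dy":0,"dz":0,"twist":0},{"dx":0,"dy":0,"dz":-0.5,"twist":0},{"dx":0,"dy":0,"dz":-2.5,"twist":0},{"dx":0,"dy":0,"dz":-6,"twist":0},{"dx":0,"dy":0,"dz":-10,"twist":0},{"dx":0,"dy":0,"dz":-14,"twist":0},{"dx":0,"dy":0,"dz":-16,"twist":0},{"dx":0,"dy":0,"dz":-16,"twist":0}]' 55; python3 necks.py
python3 - <<'E'
from h import *
cam('scene','end.png')
E
```

```text
time: 29.5
eef_pos: [0.5184, 0.2483, 0.2351]
tcp_rot: [0.707, 0.707, 0.002, 0.001]
contact_force: [-0.2, 0.4, -0.5]
opening: 0.55
finger_force: 0.0
A [0.5788 0.1669 0.1319]
B None
C None
used [ 0.4559 -0.2807  0.1321]
s0 [0.5975 0.3045 0.1317]
s1 [0.5875 0.2356 0.1319]
s2 [0.5259 0.3122 0.1321]
s3 [0.4997 0.1053 0.1325]
p5 [0.5182 0.2474 0.1321]
p6 [0.5094 0.1781 0.1321]
d0 [ 0.6099 -0.2432  0.1142]
d1 [ 0.5976 -0.168   0.1143]
```

View pics/end.png

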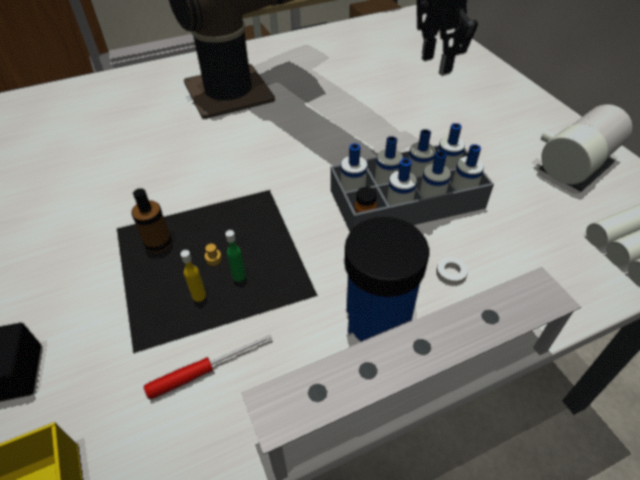

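The final picture shows seven cartridges and the jar upright in the crate (necks around x 350–475, y 130–170). The used cartridge (150,220), both droppers, the fitting, tape and screwdriver are unmoved, and the gripper is clear of everything.

```bash
python3 -c "
from plant import ctrl
print(ctrl.sign_off())"
```

```text
the job is handed in; nothing more can be done
None
```

I handed the job in at about 30 s: the three white spares stand in the three empty pockets, within about 2 mm of centre, and nothing else visibly moved. Along the way, the fingers proved to end 33 mm above the reported TCP, so my first grasp closed on top of a neck at about 5 N before I corrected for it; sign-off returned no verdict.

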